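# Fetch the amber knob from under the drying rack with the reacher

## Robot

A 7-joint arm with a two-finger parallel gripper is mounted at the origin on the work surface. World frame = base frame: x ahead of the robot, y to its left, z up, the work surface at z = 0. Lengths are in m, angles in rad, forces in N, time in s.
With the tool pointing down it reaches from about 0.4 to 0.85 m from the base axis. Payload 10.4 kg.
Tool frame: the origin (TCP) lies midway between the tips of the shut fingers; the grasp point (between the pads) lies 19 mm behind it (r.grasp_offset is the distance from the TCP to the grasp point, in m); x points along the fingers, y is the direction in which the jaws open and shut, and the axes are right-handed (so a half turn about x gives the same grasp; the last joint's range is limited). The gripper opens to 87 mm and grips with 3 to 60 N. Pads are 19 mm wide; open, the fingers measure 117 mm over their backs; the gripper's body (75 mm by 190 mm) begins 51 mm behind the grasp point.
Start: joints at [-0.023, 0.332, -0.065, 1.46, 0.022, 1.35, -0.088], TCP at [0.625, 0, 0.223] pointing down, gripper open.
Joint ranges: [-2.6, 2.6], [-0.5, 2.12], [-1.47, 1.34], [0.16, 2.42], [-1.27, 4.41], [0.06, 2.06], [-2.6, 2.6]. Speed limits (rad/s): [2.22, 2.22, 2.79, 2.79, 3.14, 3.14, 3.14].

## Interface

Orientations are given as a unit quaternion [x, y, z, w].
In Python, from bench import r, vision, close_job gives the robot as it stands. The module is installed in compiled form; this text tells all that it offers.
- The arm moves only by the shell command python3 -m pendant 'ROWS' [OPENING] [FORCE]. ROWS is text: rows parted by semicolons, each of 6 numbers parted by spaces: the shift along the tool's x, y, z in units of 0.25 m (1.0 is 0.25 m), then the turn, a rotation vector about the tool's x, y, z in units of 1.5 rad (1.0 is 1.5 rad). A call has 1 to 8 rows; each row is the pose to reach, as a shift and turn from the pose commanded when the call began, along the tool's axes at that moment; what a row does not reach only later rows make up. A row lasts 1/10 s, in which the tool goes at most 50 mm and 8.59 degrees, less where a joint would pass 70% of its speed; a pose out of reach is approached as far as the arm can. A call with a number of a shift or a turn outside -1 to 1 is refused whole. A call with a gripper value outside its range is refused whole. OPENING is the gripper command: -1 is shut, 1 is fully open, values between are in proportion, set as the call begins (- or left out, the last holds). The fingers move at their own pace and stop on an object; FORCE is the grip in N (left out, the last holds). Time passes only in rows, so rows that repeat a pose let the fingers close. It gives the time, the measured TCP pose, the force and the opening at its end, in the units of the state.
- r.read_state(): the state, without advancing time (a new reading comes with each control period).
- vision.camera(name): name is "scene" or "side" or "wrist"; returns (picture, depth): 420x560x3 uint8, blue, green, red; 420x560 float32, m along the optical axis (not along the pixel's ray), 0 where there is no reading.
- vision.get_calibration(name): a dict with "camera_matrix" (3x3 intrinsics, pixels), "k1" (the pictures are not rectified: a ray, as slopes to the right and down, at radius r is drawn at 1 + k1 r^2 times it, then the intrinsics apply), "rvec" (rotation vector, rad) and "tvec" (3), from world to camera coordinates, as OpenCV has them. Camera axes: x right, y down, z forward; pixel columns grow to the right and rows downward; lengths in m; the calibration is good to about 2 mm. A picture is of the moment at which its call begins: read the wrist's pose just before it. get_calibration takes no time and is no camera call; for the wrist camera it gives the pose at the moment of the call.
- close_job(): hands the job in, once; it reports no verdict.
The state is a dict: "time": time; "joint_positions": joint angles; "joint_vel": joint speeds; "joint_torque": joint torques, N m; "ee_pos": TCP position; "eef_rot": TCP orientation; "ft_force": force on the tool from outside, world axes, zero at the start; "torque": the same for the moment, N m; "width": finger opening in m.
Only numpy, scipy, OpenCV 4.12 (cv2) and the standard library are available. Lean on these libraries where they do the work, as an engineer would, in place of code of your own. Each camera call takes 0.05 s, during which the arm holds its last target. There are 200 camera calls.

## Task

The amber knob has rolled to the back under the low drying rack. Pick up the reacher, feed its open jaws under the rack and around the knob, squeeze the trigger until the jaws hold the knob gently - its old shell is already cracked - and draw it well out in front of the rack in the jaws. Then let go so that the knob stands upright on the open bench, free of the jaws, with the reacher lying flat on the bench; leave the knob to the reacher alone, do not ram the rack and do not disturb the pedal, the solder spool or the pickup.

Things in the scene. Friction and masses are not known exactly. Their poses are not given: they have to be found in the camera images.
- reacher: Short pistol-grip reacher, 325 mm long, 0.2 kg, lying flat on its side. Origin: on its underside (bench level) below the shaft's axis, beside the hand's middle; x along the shaft to the jaws, z up, y to the side where the grip sticks out. Shaft 15 mm thick at z = 16; body beside the grip: x -25 to 45, y -10 to 16, z 1 to 31 mm; yoke before the jaws 46 mm wide, z 0 to 30.
- reacher_grip (a point): Where to hold it: reacher x 0, y 52, z 16 mm. Black grip bar (red inlay) x -28 to -6, y 16 to 94, z 0 to 32; before it, parallel, the red trigger blade, 10 mm thick, y 23 to 79, z 2 to 30. Fingers closing along the shaft (x) hold both and squeeze the trigger. A reach screw sets the blade: grip back to blade front is 52 to 66 mm at rest, not measured: to be felt.
- reacher_back (a point): Middle of the grip's back face: reacher x -28, y 52, z 16 mm. The trigger travels 18 mm towards the grip; its spring resists with 6 N at rest (below that it does not move), 7.8 N at the end. Two fingers that close evenly on it shift the whole reacher forward by half of each squeeze.
- reacher_yoke (a point): On the shaft's line between the jaw hinges (reacher x 220, z 15; hinges at y +-19 mm). The jaws close evenly with the trigger, each pad 0.7 mm per mm, and meet a 28 mm thing, pads parallel, after 10 mm of trigger. From there the blades flex: each mm more adds about 0.8 N on each pad and 1.3 N on the trigger. They spring open when it is let go.
- reacher_jaws (a point): Midway between the middles of the two orange rubber pads: reacher x 285, y 0, z 15 mm; the knob's centre belongs here. Pads 22 mm long, z 3 to 27, at the ends of steel blades, tips at x 296 mm. Open at rest: 40 mm apart at the pads' rear, 45 at the tips, 61 mm overall.
- knob: Amber barrel-shaped control knob, round, 28 mm in diameter, 18 mm high, 20 to 45 g, standing upright on the bench under the rack near its back panel. Origin: centre of its underside; z up. Its old shell has a hairline crack and breaks if the jaws press it with more than 3 N each (6 N together); 1 to 2.5 N on each pad holds it well.
- rack: Low steel drying rack screwed to the bench. Origin: bench level, centre of its footprint; own x points into it, from the open front to the plywood back panel, y along its width of 260 mm. Front face at x = -85 mm, inner face of the back panel at x = +75 mm (panel 75 mm high). Open beneath: 46 mm clear height under the front bar, legs 10 mm thick at y = +-125 mm, x = -80 mm. Four 5 mm rods across its top (underside 51 mm high, top at 56 mm), 32 mm apart.
- pickup: Bystander: chrome guitar pickup, 38 x 70 x 14 mm, lying on top of the rack near the end of its rods. Origin: centre of its underside.
- pedal: Bystander: green effect pedal on the bench, 112 x 62 x 46 mm. Origin: centre of its underside.
- spool: Bystander: solder spool standing on the bench, 54 mm in diameter, 50 mm high. Origin: centre of its underside.

How it is judged:
On the way, in this order (a step that is already met when the one before it is completed fails the run):
1. the reacher's jaws are closed on the knob under the rack (contact force between reacher and knob above 1.6 N and horizontal distance between knob and reacher_jaws below 0.014 m and x of knob in the frame of rack above -0.03 m), for 0.3 s.
2. the knob is drawn out in front of the rack, still gripped in the jaws (contact force between reacher and knob above 1 N and horizontal distance between knob and reacher_jaws below 0.016 m and x of knob in the frame of rack below -0.125 m), for 0.2 s.
At the end, for the whole second after the job is handed in: The knob stands upright (within 0.1 rad) and still on the bench, its centre at least 40 mm in front of the rack's front face, not pressed by the reacher; the reacher lies flat and still on the bench, let go; pedal, spool and pickup within 15 mm of where they were (x of knob in the frame of rack below -0.125 m and angle between knob's own z axis and vertical below 0.1 rad and height (world z) of knob below 0.004 m and linear speed of each of knob, reacher below 0.01 m/s and contact force between reacher and knob below 0.2 N and height (world z) of reacher below 0.006 m and angle between reacher's own z axis and vertical below 0.08 rad and distance of each of pedal, spool, pickup from where it was at the start of the episode below 0.015 m); the robot touches nothing.
It fails at once if the cracked knob is broken: the reacher presses it with more than 6 N, both jaws together (contact force between reacher and knob above 6 N).
It fails at once if the robot touches the knob itself (contact force between any of the fingers, the arm and knob above 0.3 N).
It fails at once if the rack is rammed with more than 15 N (contact force between any of reacher, the fingers, the arm and rack above 15 N).
It fails at once if the knob is tipped over (angle between knob's own z axis and vertical above 0.5 rad).
It fails at once if the pedal, the spool or the pickup is disturbed (moved over 15 mm) (distance of any of pedal, spool, pickup from where it was at the start of the episode above 0.015 m).
It also fails if it takes over 50 s, if anything falls off the work surface, if the arm or the gripper's body presses on something with over 40 N, if the wrist force passes 120 N, or if a joint passes its speed limit or range.

## Working session

There is one attempt and no reset: what is moved stays moved. The work goes in short steps, Python scripts to look and compute and a shell command to move; the robot and the scene stay as the last step left them, time stands still between calls to the robot, and variables do not carry over. Pictures are saved under pics/ and viewed, about 8 in all and at most 12, crops included, and the job is handed in when it is done.

```bash
mkdir -p pics; cat > h.py <<'E'
import numpy as np, cv2
from bench import r, vision
from scipy.spatial.transform import Rotation as R
def snap(name,fn):
    c=vision.get_calibration(name); p,d=vision.camera(name); cv2.imwrite('pics/'+fn+'.png',p)
    np.savez('pics/'+fn+'.npz',p=p,d=d,K=c['camera_matrix'],k1=c['k1'],rv=c['rvec'],tv=c['tvec'])
    return p,d
def load(fn): return np.load('pics/'+fn+'.npz')
def ray(c,u,v):
    K=c['K']; xd=(u-K[0,2])/K[0,0]; yd=(v-K[1,2])/K[1,1]; x,y=xd,yd
    for _ in range(20):
        s=1+float(c['k1'])*(x*x+y*y); x,y=xd/s,yd/s
    return np.array([x,y,1.0])
def toz(c,u,v,z):
    Rm=cv2.Rodrigues(c['rv'])[0]; t=c['tv'].ravel(); o=-Rm.T@t; d=Rm.T@ray(c,u,v)
    return o+d*(z-o[2])/d[2]
def dep(c,u,v):
    Rm=cv2.Rodrigues(c['rv'])[0]; return Rm.T@(ray(c,u,v)*c['d'][int(v),int(u)]-c['tv'].ravel())
def pix(c,P):
    Rm=cv2.Rodrigues(c['rv'])[0]; q=Rm@np.array(P,float)+c['tv'].ravel(); x,y=q[:2]/q[2]; s=1+float(c['k1'])*(x*x+y*y)
    K=c['K']; return K[0,0]*x*s+K[0,2],K[1,1]*y*s+K[1,2]
E
python3 - <<'E'
from h import *
s=r.read_state(); print(s); print(r.grasp_offset)
a,_=snap('scene','s0'); b,_=snap('side','d0')
for n in ('s0','d0'):
    c=load(n); Rm=cv2.Rodrigues(c['rv'])[0]; print(n,-Rm.T@c['tv'].ravel(),Rm[2])
E
```

```text
{'time': 0.0, 'joint_positions': array([-0.02258675,  0.33290325, -0.06473202,  1.46091463,  0.02156625,
        1.34990466, -0.08846259]), 'joint_vel': array([-0.00208154,  0.00051165, -0.00080568,  0.00069894, -0.00179649,
        0.00058073, -0.0004034 ]), 'joint_torque': array([-1.20520472e-04, -6.23245955e+01,  2.44190963e-02, -3.89891267e+01,
       -6.13984605e-02,  3.97891912e-02,  1.87085252e-04]), 'ee_pos': array([6.24619321e-01, 1.70508189e-05, 2.21747162e-01]), 'eef_rot': array([ 0.49961852,  0.50037027, -0.5003475 ,  0.49966319]), 'ft_force': array([-0.1101713 , -0.09240554, -0.39342047]), 'torque': array([ 0.01236549, -0.02129404, -0.01163291]), 'width': 0.0869129043722613}
0.0187
s0 [ 1.15604534 -0.81979224  0.82573602] [-0.41863652  0.676291   -0.6061138 ]
d0 [ 0.57062197 -0.67348273  0.92817757] [ 0.0364617   0.63148039 -0.7745341 ]
```

View pics/s0.png

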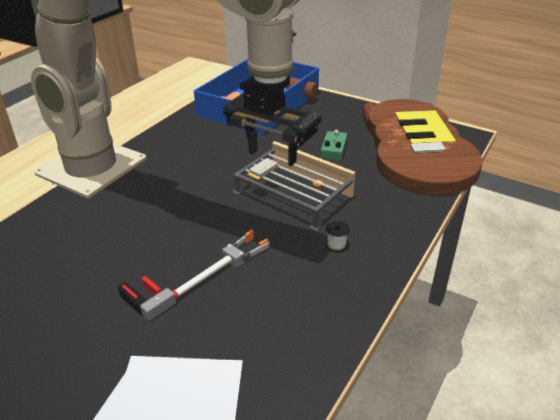

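View pics/d0.png

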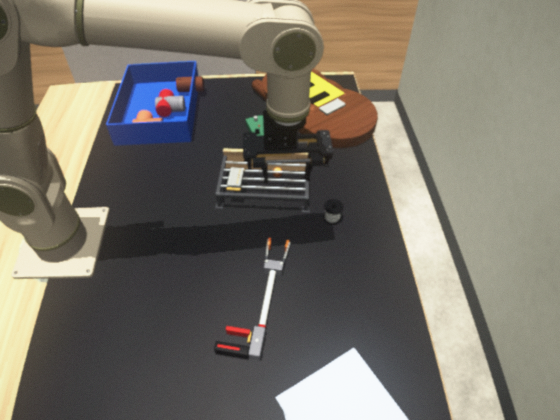

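The scene view shows the reacher (grip ~(145,290), jaws ~(260,242)), with the rack beyond it, the knob under the rods near (318,183) and the spool at (337,236). The side view agrees: jaws (278,243), grip (235,340), rack front about row 205, knob ~(277,170). I'll enlarge the side view for measurements.

```bash
python3 - <<'E'
from h import *
p=load('d0')['p']
a=cv2.resize(p[140:260,205:345],None,fx=5,fy=5,interpolation=cv2.INTER_CUBIC)
b=cv2.resize(p[230:365,205:300],None,fx=4.4,fy=4.4,interpolation=cv2.INTER_CUBIC)
cv2.imwrite('pics/a1.png',a)
cv2.imwrite('pics/a2.png',b)
E
```

```text
(no output)
```

View pics/a1.png

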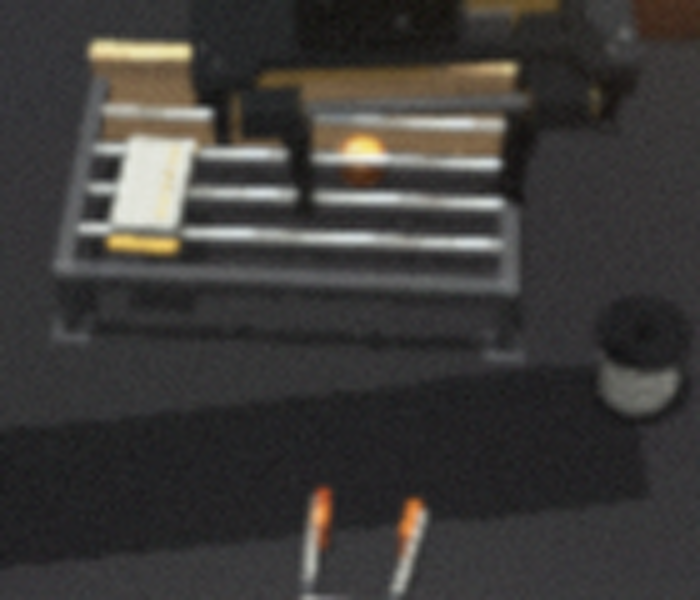

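View pics/a2.png

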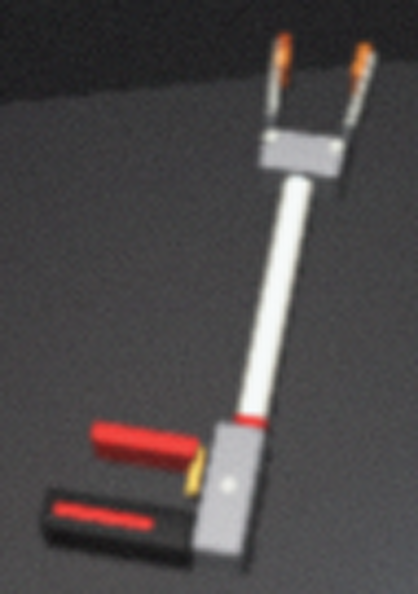

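```bash
python3 - <<'E'
from h import *
c=load('d0')
A=lambda x,y:(205+x/5-.4,140+y/5-.4); B=lambda x,y:(205+x/4.4-.4,230+y/4.4-.4)
def P(n,uv,z): print(n,toz(c,*uv,z).round(4), dep(c,*uv).round(4))
P('footL',A(70,335),0);P('footR',A(503,355),0)
P('barL',A(57,262),.056);P('barR',A(517,287),.056)
P('rod4L',A(80,230),.054);P('rod4R',A(500,243),.054)
P('rod1R',A(500,124),.054);P('rod2R',A(500,163),.054)
P('panelL',A(92,44),.075);P('panelR',A(515,66),.075)
P('knob',A(362,160),.010);P('knobtop',A(362,145),.018)
P('shaft1',B(297,182),.02);P('shaft2',B(253,415),.02)
P('tipL',B(284,38),.027);P('tipR',B(366,45),.027)
P('yokeTL',B(265,132),.03);P('yokeTR',B(343,142),.03)
P('bodyBL',B(194,550),.031);P('bodyBR',B(240,553),.031);P('bodyTL',B(218,422),.031)
P('gripendtop',B(48,490),.032);P('gripback_root',B(192,548),.032)
P('trigL',B(95,424),.03);P('trigR',B(203,438),.03)
P('spool',A(645,330),.05);
E
```

```text
footL [0.4395 0.1072 0.    ] [0.44   0.1042 0.0036]
footR [0.6892 0.0797 0.    ] [0.6885 0.0752 0.0055]
barL [0.4379 0.1141 0.056 ] [0.4379 0.1144 0.0557]
barR [0.6943 0.0825 0.056 ] [0.6941 0.0809 0.0578]
rod4L [0.4497 0.1398 0.054 ] [0.4498 0.1394 0.0545]
rod4R [0.6882 0.1177 0.054 ] [0.6879 0.1158 0.0561]
rod1R [0.6971 0.2134 0.054 ] [0.6969 0.2121 0.0553]
rod2R [0.6941 0.181  0.054 ] [0.6936 0.1779 0.0571]
panelL [0.454  0.2735 0.075 ] [0.4539 0.2745 0.0741]
panelR [0.7077 0.241  0.075 ] [ 0.6676 -0.0265  0.3246]
knob [0.6155 0.2307 0.01  ] [0.6132 0.1855 0.0559]
knobtop [0.6157 0.2357 0.018 ] [0.6156 0.2329 0.0208]
shaft1 [ 0.5852 -0.1283  0.02  ] [ 0.5851 -0.1299  0.0226]
shaft2 [ 0.5558 -0.27    0.02  ] [ 0.5559 -0.2716  0.0236]
tipL [ 0.5815 -0.0317  0.027 ] [ 0.5815 -0.0334  0.0294]
tipR [ 0.6305 -0.0393  0.027 ] [ 0.6322 -0.0219  0.0022]
yokeTL [ 0.568  -0.0999  0.03  ] [ 5.679e-01 -8.100e-02  4.000e-04]
yokeTR [ 0.6126 -0.1089  0.03  ] [ 6.14e-01 -9.02e-02  2.00e-04]
bodyBL [ 0.5244 -0.3462  0.031 ] [ 0.5242 -0.3449  0.0275]
bodyBR [ 0.5473 -0.3488  0.031 ] [ 0.5472 -0.3474  0.0274]
bodyTL [ 0.5377 -0.2779  0.031 ] [ 0.5366 -0.2655  0.0027]
gripendtop [ 0.4505 -0.3118  0.032 ] [ 0.4463 -0.2994  0.0012]
gripback_root [ 0.5234 -0.3454  0.032 ] [ 0.5232 -0.344   0.0282]
trigL [ 0.4736 -0.2758  0.03  ] [ 0.4701 -0.2615 -0.0022]
trigR [ 0.5297 -0.286   0.03  ] [ 0.5285 -0.2746  0.0035]
spool [0.7628 0.0529 0.05  ] [0.7627 0.0528 0.0501]
```

```bash
cat >> h.py <<'E'
def tgt(p,head):
    d=np.array([np.cos(head),np.sin(head),0]); x=np.array([0,0,-1.]); s=r.read_state(); R0=R.from_quat(s['eef_rot'])
    print('tool axes y',R0.apply([0,1,0]).round(3),'z',R0.apply([0,0,1]).round(3),'x',R0.apply([1,0,0]).round(3))
    for sg in (1,-1):
        y=sg*d; R1=R.from_matrix(np.c_[x,y,np.cross(x,y)])
        print(sg,'shift',(R0.inv().apply(np.array(p)-s['ee_pos'])/.25).round(4),'turn',((R0.inv()*R1).as_rotvec()/1.5).round(4),'pos',s['ee_pos'].round(4),'w',round(float(s['width']),4),'F',s['ft_force'].round(2),'t',round(s['time'],2))
E
python3 -c "
from h import *
tgt([.493,-.314,.16],np.radians(78.1))"
```

```text
tool axes y [ 1.     0.    -0.001] z [ 0. -1.  0.] x [-0.001 -0.    -1.   ]
1 shift [ 0.2481 -0.5263  1.2559] turn [-9.087e-01 -6.000e-04  8.000e-04] pos [ 0.6246 -0.      0.2218] w 0.0871 F [-0.08  0.1  -0.25] t 0.1
-1 shift [ 0.2481 -0.5263  1.2559] turn [1.1857e+00 8.0000e-04 6.0000e-04] pos [ 0.6246 -0.      0.2218] w 0.0871 F [-0.08  0.1  -0.25] t 0.1
```

```bash
python3 -m pendant '0.03 -0.06 0.12 -0.09 0 0; 0.06 -0.12 0.25 -0.18 0 0; 0.09 -0.18 0.38 -0.28 0 0; 0.12 -0.24 0.5 -0.37 0 0; 0.15 -0.3 0.62 -0.46 0 0; 0.18 -0.36 0.75 -0.55 0 0; 0.2 -0.42 0.87 -0.64 0 0; 0.2 -0.48 0.99 -0.73 0 0' 1 5; python3 -c "
from h import *
tgt([.493,-.314,.16],np.radians(78.1))"
```

```text
time: 0.9
ee_pos: [0.5036, -0.2485, 0.1714]
eef_rot: [0.165, 0.688, -0.165, 0.687]
ft_force: [-0.1, -0.1, -0.3]
width: 0.0871
tool axes y [ 0.453  0.891 -0.   ] z [ 0.891 -0.453 -0.002] x [-0.002  0.001 -1.   ]
1 shift [ 0.0456 -0.2529  0.0811] turn [-1.751e-01 -1.200e-03 -1.000e-04] pos [ 0.5036 -0.2485  0.1714] w 0.0871 F [-0.07 -0.08 -0.32] t 0.9
-1 shift [ 0.0456 -0.2529  0.0811] turn [ 1.9193e+00 -1.0000e-04  1.7000e-03] pos [ 0.5036 -0.2485  0.1714] w 0.0871 F [-0.07 -0.08 -0.32] t 0.9
```

```bash
python3 -m pendant '0.02 -0.12 0.04 -0.09 0 0; 0.045 -0.25 0.08 -0.175 0 0; 0.045 -0.253 0.081 -0.175 -0.001 0; 0.045 -0.253 0.081 -0.175 -0.001 0'; python3 -c "
from h import *
tgt([.493,-.314,.16],np.radians(78.1))
p,d=snap('wrist','w0'); snap('side','d1')
a=np.vstack([cv2.resize(p,None,fx=1.0,fy=1.0)]);cv2.imwrite('pics/w0b.png',cv2.resize(p,None,fx=1.4,fy=1.4))
"
```

```text
time: 1.3
ee_pos: [0.4934, -0.3135, 0.1606]
eef_rot: [0.076, 0.703, -0.076, 0.703]
ft_force: [0.3, 0.8, 0.0]
width: 0.0874
tool axes y [0.215 0.977 0.   ] z [ 0.977 -0.215  0.   ] x [ 0.  0. -1.]
1 shift [ 0.0026 -0.0025 -0.001 ] turn [-0.0057  0.0002 -0.0002] pos [ 0.4934 -0.3135  0.1606] w 0.0874 F [0.32 0.77 0.03] t 1.3
-1 shift [ 0.0026 -0.0025 -0.001 ] turn [ 2.0887e+00 -3.0000e-04 -4.0000e-04] pos [ 0.4934 -0.3135  0.1606] w 0.0874 F [0.32 0.77 0.03] t 1.3
```

View pics/w0b.png

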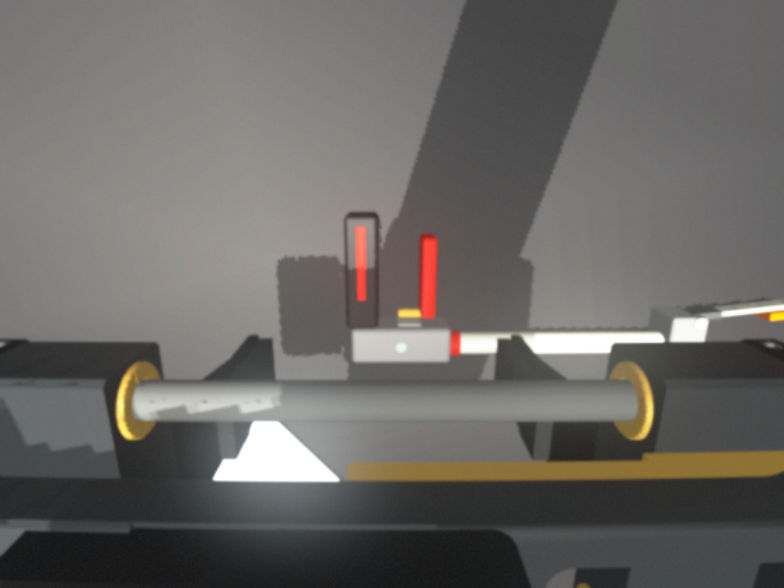

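The wrist view shows the grip bar at columns 345–379, the trigger at 420–437 and the body at (400,345), all between the fingers (inner faces at about 272 and 498). Next I'll turn these pixels into positions.

```bash
python3 - <<'E'
from h import *
c=load('w0'); s=r.read_state()
O=s['ee_pos']; R0=R.from_quat(s['eef_rot'])
def P(n,x,y,z):
    q=toz(c,x/1.4,y/1.4,z); t=R0.inv().apply(q-O); print(n,q.round(4),'tool y,z mm',(t[1:]*1000).round(1),'dep',dep(c,x/1.4,y/1.4).round(4))
P('grip back far',347,220,.032);P('grip back near',349,322,.032);P('grip front far',378,222,.032);P('grip front near',378,322,.032)
P('trig front far',437,240,.030);P('trig front near',435,316,.030)
P('body BL far',355,332,.031);P('body R far',449,333,.031)
P('shaft L',462,343,.0235);P('shaft R',655,341,.0235)
E
```

```text
grip back far [ 0.4483 -0.3285  0.032 ] tool y,z mm [-26.2 -41.7] dep [ 0.4484 -0.3286  0.0314]
grip back near [ 0.5163 -0.3435  0.032 ] tool y,z mm [-26.5  27.9] dep [ 0.5164 -0.3435  0.0318]
grip front far [ 0.4539 -0.3092  0.032 ] tool y,z mm [ -6.2 -40.4] dep [ 4.573e-01 -3.104e-01  2.000e-04]
grip front near [ 0.5206 -0.324   0.032 ] tool y,z mm [-6.5 27.9] dep [ 0.5248 -0.3252  0.0193]
trig front far [ 0.4739 -0.2739  0.03  ] tool y,z mm [ 32.6 -28.3] dep [ 0.479  -0.2714  0.0006]
trig front near [ 0.5254 -0.2849  0.03  ] tool y,z mm [32.8 24.3] dep [ 0.5356 -0.2835  0.0009]
body BL far [ 0.5246 -0.3413  0.031 ] tool y,z mm [-22.6  35.6] dep [ 0.5246 -0.3413  0.0311]
body R far [ 0.5394 -0.2777  0.031 ] tool y,z mm [42.7 36.5] dep [ 0.5393 -0.2777  0.0312]
shaft L [ 0.5519 -0.2694  0.0235] tool y,z mm [53.5 46.9] dep [ 0.552  -0.2694  0.0232]
shaft R [ 0.5809 -0.1319  0.0235] tool y,z mm [194.   46.1] dep [ 0.5813 -0.1314  0.0226]
```

```bash
python3 -m pendant '0.15 0.0125 -0.015 0 0 0; 0.3 0.0125 -0.015 0 0 0; 0.42 0.0125 -0.015 0 0 0; 0.52 0.0125 -0.015 0 0 0; 0.58 0.0125 -0.015 0 0 0; 0.61 0.0125 -0.015 0 0 0; 0.623 0.0125 -0.015 0 0 0; 0.623 0.0125 -0.015 0 0 0' 1 4
python3 -m pendant '0 0 0 0 0 0;0 0 0 0 0 0;0 0 0 0 0 0;0 0 0 0 0 0;0 0 0 0 0 0;0 0 0 0 0 0' 0.1 4
```

```text
time: 2.2
ee_pos: [0.4918, -0.3092, 0.0062]
eef_rot: [0.075, 0.702, -0.075, 0.704]
ft_force: [0.7, 0.2, -0.0]
width: 0.0872
time: 2.8
ee_pos: [0.4914, -0.3093, 0.0059]
eef_rot: [0.075, 0.702, -0.075, 0.704]
ft_force: [-0.7, 0.7, 3.2]
width: 0.0615
```

```bash
python3 -m pendant '0 0 0 0 0 0;0 0 0 0 0 0;0 0 0 0 0 0;0 0 0 0 0 0;0 0 0 0 0 0;0 0 0 0 0 0'
python3 -c "
from h import *
print(r.read_state()['width'],r.read_state()['ft_force'])
p,d=snap('wrist','w1');snap('side','d2')
p2=load('d2')['p']
q=np.hstack([cv2.resize(p[100:330,100:560],None,fx=1,fy=1),cv2.resize(p2[225:365,200:320],(197,230))]);cv2.imwrite('pics/v1.png',q);print(q.shape)"
```

```text
time: 3.4
ee_pos: [0.4914, -0.3093, 0.0057]
eef_rot: [0.075, 0.702, -0.075, 0.704]
ft_force: [-1.5, 0.7, 4.5]
width: 0.061
0.06103321123680652 [-1.54717337  0.71229994  4.47981669]
(230, 657, 3)
```

View pics/v1.png

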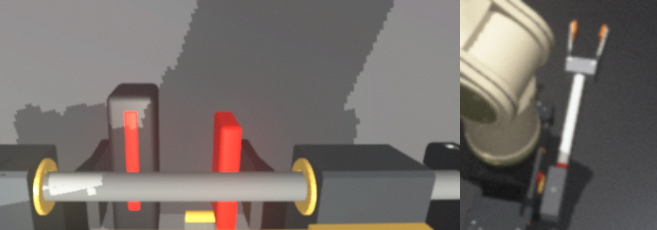

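Both fingers are on the grip and trigger (left and right of columns 110–240), and the reacher is undisturbed. The width I feel is 61 mm. I'll ease the downward press, then slide the reacher to the front of the rack.

```bash
python3 -m pendant '-0.006 0 0 0 0 0;-0.006 0 0 0 0 0;-0.006 0 0 0 0 0;-0.006 0 0 0 0 0' - 5
python3 -m pendant '0 0.04 -0.015 0 0 0;0 0.1 -0.038 0 0 0;0 0.16 -0.062 0 0 0;0 0.23 -0.089 0 0 0;0 0.3 -0.116 0 0 0;0 0.37 -0.143 0 0 0;0 0.43 -0.166 0 0 0;0 0.46 -0.178 0 0 0'
python3 -m pendant '0 0.01 -0.004 0 0 0;0 0.01 -0.004 0 0 0;0 0.01 -0.004 0 0 0'
python3 -c "
from h import *
p,d=snap('side','d3');p2,d=snap('scene','s3');snap('wrist','w3')
a=cv2.resize(p[135:275,205:345],(490,490),interpolation=cv2.INTER_CUBIC)
b=cv2.resize(p2[140:260,215:365],(300,240),interpolation=cv2.INTER_CUBIC)
q=np.zeros((490,790,3),np.uint8);q[:,:490]=a;q[:240,490:]=b
cv2.imwrite('pics/v2.png',q)"
```

```text
time: 3.9
ee_pos: [0.4911, -0.3091, 0.0067]
eef_rot: [0.075, 0.703, -0.075, 0.703]
ft_force: [-0.5, 0.1, -1.5]
width: 0.061
time: 4.7
ee_pos: [0.4719, -0.1849, 0.007]
eef_rot: [0.075, 0.703, -0.074, 0.704]
ft_force: [0.4, -0.4, -1.4]
width: 0.0609
time: 5.0
ee_pos: [0.4718, -0.1854, 0.007]
eef_rot: [0.075, 0.702, -0.076, 0.704]
ft_force: [0.1, 0.1, -1.8]
width: 0.0608
```

View pics/v2.png

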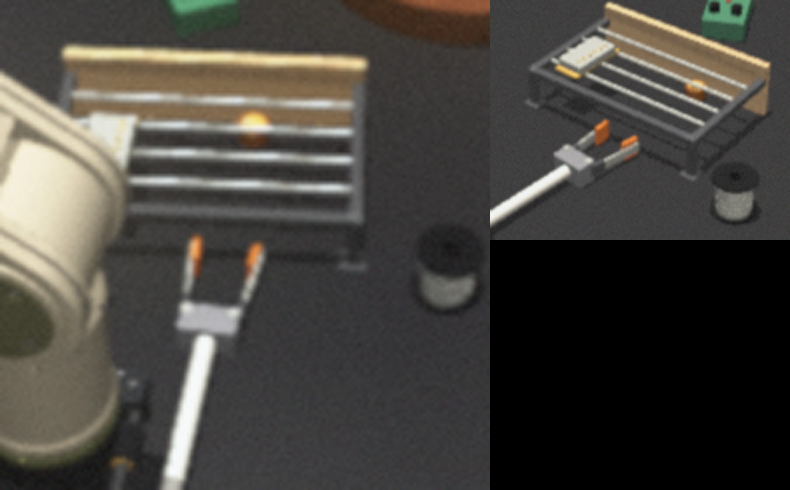

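```bash
python3 - <<'E'
from h import *
c=load('d3'); A=lambda x,y:(205+x/3.5-.4,135+y/3.5-.4)
c2=load('s3'); B=lambda x,y:(215+(x-490)/2-.3,140+y/2-.3)
def P(n,uv,z,c=c): print(n,toz(c,*uv,z).round(4), dep(c,*uv).round(4))
P('tipL',A(197,238),.027);P('tipR',A(258,243),.027);P('yTL',A(183,305),.03);P('yTR',A(240,309),.03)
P('sh1',A(205,340),.021);P('sh2',A(174,478),.021)
P('knob',A(253,127),.010);P('knob sc',B(695,88),.010,c2)
P('tipL sc',B(604,122),.027,c2);P('tipR sc',B(633,138),.027,c2)
# amber mask centroids
for n,cc,(u0,v0,u1,v1) in (('d3',c,(265,155,290,185)),('s3',c2,(305,170,330,198))):
    h=cv2.cvtColor(cc['p'],cv2.COLOR_BGR2HSV)[v0:v1,u0:u1].astype(int)
    m=(h[...,0]<25)&(h[...,1]>170)&(h[...,2]>110); y,x=np.nonzero(m); print(n,m.sum(),x.min()+u0,x.max()+u0,y.min()+v0,y.max()+v0,x.mean()+u0,y.mean()+v0)
    for z in (.009,):print(toz(cc,(x.min()+x.max())/2+u0,(y.min()+y.max())/2+v0,z).round(4))
    for t in (-20,-5,0,5): pass
s=r.read_state(); print(s['ee_pos'],R.from_quat(s['eef_rot']).apply([0,1,0]))
for K in ((.6155,.231),(.618,.235)): print(pix(c,[*K,.018]),pix(c,[*K,0]),pix(c2,[*K,.018]),pix(c2,[*K,0]))
E
```

```text
tipL [0.5628 0.0933 0.027 ] [ 0.5626  0.1173 -0.0012]
tipR [0.612  0.0855 0.027 ] [ 6.132e-01  1.084e-01 -2.000e-04]
yTL [0.5502 0.0229 0.03  ] [ 0.5495  0.0474 -0.0016]
yTR [0.5944 0.0167 0.03  ] [0.5947 0.0252 0.0189]
sh1 [ 0.5663 -0.0051  0.021 ] [ 0.5663 -0.0071  0.0237]
sh2 [ 0.5404 -0.1273  0.021 ] [ 0.5406 -0.1306  0.0265]
knob [0.6153 0.2338 0.01  ] [0.6149 0.2259 0.0179]
knob sc [0.6096 0.2336 0.01  ] [0.6156 0.2221 0.0189]
tipL sc [0.5588 0.0886 0.027 ] [ 5.384e-01  1.197e-01 -3.000e-04]
tipR sc [0.607  0.0787 0.027 ] [0.6075 0.0779 0.0277]Traceback (most recent call last):
  File "<stdin>", line 12, in <module>
    return umr_minimum(a, axis, None, out, keepdims, initial, where)
ValueError: zero-size array to reduction operation minimum which has no identity
```

```bash
python3 - <<'E'
from h import *
for n,(u0,v0,u1,v1) in (('d3',(255,150,300,190)),('s3',(300,165,335,200))):
    c=load(n); p=c['p'].astype(int)[v0:v1,u0:u1]; m=(p[...,2]>p[...,0]+90)&(p[...,2]>110)
    nb,l,st,ce=cv2.connectedComponentsWithStats(m.astype(np.uint8)); print(n,st[1:].tolist(),ce[1:].round(1).tolist())
    if nb>1:
        x,y,w,h=st[1:,:4].min(0)[0],st[1:,1].min(),0,0
        yy,xx=np.nonzero(m); u=(xx.min()+xx.max())/2+u0; v=(yy.min()+yy.max())/2+v0
        print('bbox',xx.min()+u0,xx.max()+u0,yy.min()+v0,yy.max()+v0,'z9',toz(c,u,v,.009).round(4))
        D=np.array([dep(c,a+u0,b+v0) for a,b in zip(xx,yy)]); print(len(D)); t=D[(D[:,2]<.024)&(D[:,2]>.012)]; print('top',t.mean(0).round(4),t.min(0).round(4),t.max(0).round(4),len(t))
s=r.read_state(); y=R.from_quat(s['eef_rot']).apply([0,1,0]); z=R.from_quat(s['eef_rot']).apply([0,0,1]); print(s['ee_pos'],y, 'jaw FK',s['ee_pos']+.2825*y+.0504*z)
for n in ('d3','s3'):
    c=load(n)
    for K in ((.6155,.231),(.6155,.235)): print(n,K,np.round([*pix(c,[*K,.018]),*pix(c,[*K,0])],1))
E
```

```text
d3 [[19, 17, 8, 3, 18]] [[22.4, 18.1]]
bbox 274 281 167 169 z9 [0.6178 0.2473 0.009 ]
18
top [0.617  0.2373 0.0188] [0.6063 0.2314 0.0129] [0.6279 0.2481 0.0211] 18
s3 [[17, 15, 5, 3, 8], [13, 17, 7, 4, 17]] [[19.4, 15.6], [15.4, 18.9]]
bbox 313 321 180 185 z9 [0.6058 0.2396 0.009 ]
25
top [0.6128 0.2242 0.0194] [0.6012 0.2131 0.0154] [0.6202 0.2441 0.0225] 25
[ 0.47167783 -0.18543591  0.0069111 ] [ 2.12622638e-01  9.77134325e-01 -3.52763755e-04] jaw FK [0.58099124 0.0798884  0.00689242]
d3 (0.6155, 0.231) [277.  169.7 277.  173.8]
d3 (0.6155, 0.235) [276.9 168.8 276.9 172.9]
s3 (0.6155, 0.231) [318.8 182.3 318.6 187.9]
s3 (0.6155, 0.235) [319.5 181.6 319.3 187.2]
```

The jaws (tips at crop (197,238) and (257,243)) stand just in front of the rack, pointing at the knob (253,127). I'll feed them partway in and look again.

```bash
python3 -m pendant '0 0.04 -0.002 0 0 0;0 0.1 -0.004 0 0 0;0 0.17 -0.006 0 0 0;0 0.24 -0.008 0 0 0;0 0.31 -0.008 0 0 0;0 0.37 -0.008 0 0 0;0 0.42 -0.008 0 0 0;0 0.46 -0.008 0 0 0'
python3 -m pendant '0 0 0 0 0 0;0 0 0 0 0 0;0 0 0 0 0 0'
python3 -c "
from h import *
p,d=snap('side','d4');p2,d=snap('scene','s4')
s=r.read_state();print(s['ee_pos'],s['width'])
a=cv2.resize(p[145:225,240:320],(480,480),interpolation=cv2.INTER_CUBIC)
b=cv2.resize(p2[160:240,280:345],(312,384),interpolation=cv2.INTER_CUBIC)
q=np.zeros((480,792,3),np.uint8);q[:,:480]=a;q[:384,480:]=b
cv2.imwrite('pics/v3.png',q)"
```

```text
time: 5.95
ee_pos: [0.4943, -0.0708, 0.0069]
eef_rot: [0.075, 0.703, -0.075, 0.704]
ft_force: [-0.4, 0.1, -1.1]
width: 0.0613
time: 6.25
ee_pos: [0.4939, -0.0726, 0.0069]
eef_rot: [0.075, 0.703, -0.076, 0.704]
ft_force: [0.1, 0.3, -0.9]
width: 0.0608
[ 0.49393268 -0.07267519  0.00693387] 0.060821841167977786
```

View pics/v3.png

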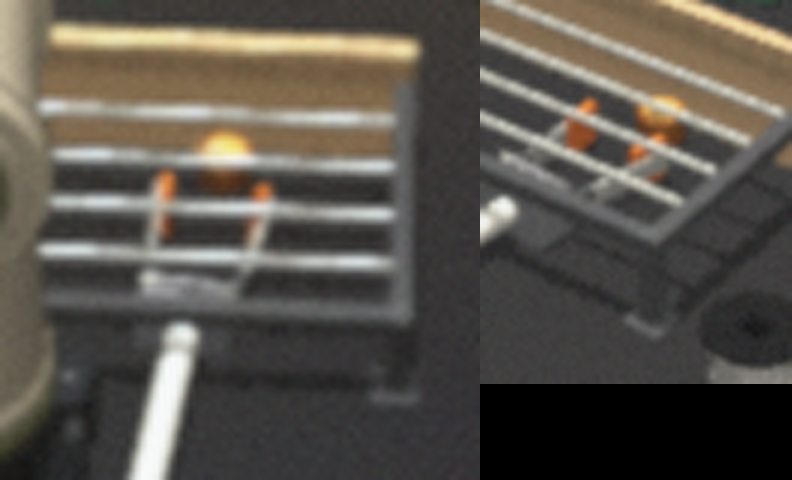

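```bash
python3 - <<'E'
from h import *
c=load('d4'); A=lambda x,y:(240+x/6-.4,145+y/6-.4)
c2=load('s4'); B=lambda x,y:(280+(x-480)/4.8-.4,160+y/4.8-.4)
s=r.read_state(); yh=R.from_quat(s['eef_rot']).apply([0,1,0]); l=np.array([-yh[1],yh[0],0])
def G(n,c,a,b,k):
    a=toz(c,*a,.027);b=toz(c,*b,.027);k=toz(c,*k,.009); m=(a+b)/2; j=m-.011*yh
    print(n,a.round(4),b.round(4),'jaw',j.round(4),'knob',k.round(4),'fwd',((k-j)@yh).round(4),'left',((k-j)@l).round(4),'yaw',np.degrees(np.arctan2(*(b-a)[[1,0]]))+90)
G('side',c,A(167,173),A(263,185),A(224.5,161))
G('scene',c2,B(591,99),B(657,136),B(661,117))
print('FK',(s['ee_pos']+.2825*yh-.0504*l).round(4), np.degrees(np.arctan2(yh[1],yh[0])))
E
```

```text
side [0.5854 0.2077 0.027 ] [0.6331 0.1969 0.027 ] jaw [0.6069 0.1915 0.027 ] knob [0.6156 0.2324 0.009 ] fwd 0.0418 left 0.0002 yaw 77.27306894085369
scene [0.5806 0.2066 0.027 ] [0.6285 0.1939 0.027 ] jaw [0.6022 0.1895 0.027 ] knob [0.6098 0.2339 0.009 ] fwd 0.0451 left 0.0021 yaw 75.12194687970288
FK [0.6033 0.1926 0.0068] 77.71653542798944
```

```bash
python3 -m pendant '0 0.02 -0.002 0 0 0;0 0.045 -0.004 0 0 0;0 0.07 -0.004 0 0 0;0 0.095 -0.004 0 0 0;0 0.12 -0.004 0 0 0;0 0.14 -0.004 0 0 0;0 0.148 -0.004 0 0 0;0 0.148 -0.004 0 0 0'
python3 -m pendant '0 0 0 0 0 0;0 0 0 0 0 0;0 0 0 0 0 0' 0.38 9.5
python3 -m pendant '0 0 0 0 0 0;0 0 0 0 0 0;0 0 0 0 0 0;0 0 0 0 0 0;0 0 0 0 0 0' 0.25 9.5
```

```text
time: 7.15
ee_pos: [0.501, -0.0351, 0.0069]
eef_rot: [0.075, 0.703, -0.075, 0.704]
ft_force: [-0.8, 1.0, -2.2]
width: 0.0611
time: 7.45
ee_pos: [0.5009, -0.0357, 0.0069]
eef_rot: [0.075, 0.703, -0.076, 0.704]
ft_force: [0.0, 0.7, -1.4]
width: 0.0599
time: 7.95
ee_pos: [0.5009, -0.0356, 0.0069]
eef_rot: [0.075, 0.703, -0.075, 0.704]
ft_force: [-0.5, 1.0, -1.4]
width: 0.0547
```

```bash
python3 -m pendant '0 0 0 0 0 0;0 0 0 0 0 0;0 0 0 0 0 0;0 0 0 0 0 0' 0.19 9.5
python3 -m pendant '0 0 0 0 0 0;0 0 0 0 0 0;0 0 0 0 0 0;0 0 0 0 0 0;0 0 0 0 0 0' 0.145 10
python3 -c "
from h import *
p,d=snap('side','d5');p2,d=snap('scene','s5')
a=cv2.resize(p[145:225,240:320],(480,480),interpolation=cv2.INTER_CUBIC)
b=cv2.resize(p2[160:240,280:345],(312,384),interpolation=cv2.INTER_CUBIC)
q=np.zeros((480,792,3),np.uint8);q[:,:480]=a;q[:384,480:]=b
cv2.imwrite('pics/v4.png',q)"
```

```text
time: 8.35
ee_pos: [0.5009, -0.0356, 0.0069]
eef_rot: [0.075, 0.703, -0.075, 0.704]
ft_force: [0.4, -1.1, -1.9]
width: 0.0522
time: 8.85
ee_pos: [0.5009, -0.0356, 0.0069]
eef_rot: [0.075, 0.703, -0.075, 0.704]
ft_force: [-0.5, -0.9, -1.6]
width: 0.05
```

View pics/v4.png

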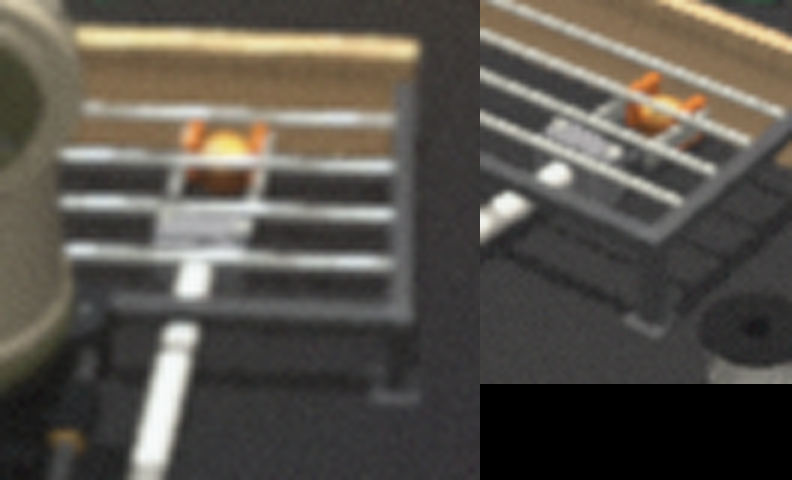

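The jaws enclose the knob at crop (222,160), with the pads against it. I'll check how well it's centred along the shaft.

```bash
python3 - <<'E'
from h import *
c=load('d5'); A=lambda x,y:(240+x/6-.4,145+y/6-.4)
c2=load('s5'); B=lambda x,y:(280+(x-480)/4.8-.4,160+y/4.8-.4)
s=r.read_state(); yh=R.from_quat(s['eef_rot']).apply([0,1,0]); l=np.array([-yh[1],yh[0],0])
def G(n,c,a,b,k):
    a=toz(c,*a,.027);b=toz(c,*b,.027);k=toz(c,*k,.009); m=(a+b)/2; j=m-.011*yh
    print(n,'jaw',j.round(4),'knob',k.round(4),'fwd',((k-j)@yh).round(4),'left',((k-j)@l).round(4))
G('side',c,A(192,126),A(260,128),A(223,161))
G('scene',c2,B(651,75),B(699,99),B(661,117))
E
```

```text
side jaw [0.6144 0.2282 0.027 ] knob [0.6148 0.2324 0.009 ] fwd 0.0042 left 0.0004
scene jaw [0.6122 0.2295 0.027 ] knob [0.6098 0.2339 0.009 ] fwd 0.0039 left 0.0033
```

```bash
python3 -m pendant '0 0 0 0 0 0;0 0 0 0 0 0;0 0 0 0 0 0;0 0 0 0 0 0;0 0 0 0 0 0;0 0 0 0 0 0;0 0 0 0 0 0;0 0 0 0 0 0' 0.113 10.5
```

```text
time: 9.75
ee_pos: [0.5009, -0.0356, 0.0069]
eef_rot: [0.075, 0.703, -0.075, 0.704]
ft_force: [-1.1, -3.0, -1.0]
width: 0.0493
```

```bash
python3 -m pendant '0 0 0 0 0 0;0 0 0 0 0 0;0 0 0 0 0 0;0 0 0 0 0 0;0 0 0 0 0 0;0 0 0 0 0 0' 0.113 11.3
```

```text
time: 10.35
ee_pos: [0.5009, -0.0357, 0.0069]
eef_rot: [0.075, 0.703, -0.075, 0.704]
ft_force: [-2.0, -4.4, -1.4]
width: 0.0491
```

```bash
python3 -m pendant '0 -0.003 0 0 0 0;0 -0.006 0 0 0 0;0 -0.008 0 0 0 0;0 -0.008 0 0 0 0;0 -0.008 0 0 0 0'
```

```text
time: 10.85
ee_pos: [0.5006, -0.0372, 0.007]
eef_rot: [0.075, 0.702, -0.075, 0.704]
ft_force: [-0.1, 0.0, -1.3]
width: 0.0488
```

```bash
python3 -m pendant '0 0 0 0 0 0;0 0 0 0 0 0;0 -0.02 0 0 0 0;0 -0.05 0 0 0 0;0 -0.09 0 0 0 0;0 -0.13 0 0 0 0;0 -0.16 0 0 0 0;0 -0.18 0 0 0 0'
python3 -m pendant '0 -0.04 0 0 0 0;0 -0.09 0 0 0 0;0 -0.14 0 0 0 0;0 -0.19 0 0 0 0;0 -0.24 0 0 0 0;0 -0.29 0 0 0 0;0 -0.33 0 0 0 0;0 -0.35 0 0 0 0'
python3 -c "
from h import *
snap('side','d6');p,d=snap('scene','s6')
b=cv2.resize(p[140:300,180:380],(600,480),interpolation=cv2.INTER_CUBIC);cv2.imwrite('pics/v5.png',b)"
```

```text
time: 11.65
ee_pos: [0.4907, -0.0827, 0.0069]
eef_rot: [0.076, 0.703, -0.076, 0.704]
ft_force: [0.4, 1.1, -1.5]
width: 0.0488
time: 12.45
ee_pos: [0.4721, -0.1683, 0.0069]
eef_rot: [0.075, 0.703, -0.076, 0.704]
ft_force: [-0.0, 1.1, -1.8]
width: 0.0486
```

View pics/v5.png

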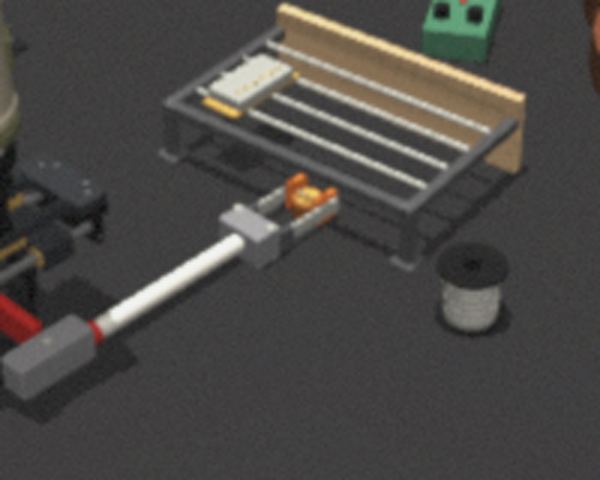

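The knob is coming out upright in the jaws at crop (308,197) and is just at the rack front. I'll draw it another 100 mm, then open slowly.

```bash
python3 -m pendant '0 -0.03 0 0 0 0;0 -0.08 0 0 0 0;0 -0.14 0 0 0 0;0 -0.2 0 0 0 0;0 -0.26 0 0 0 0;0 -0.32 0 0 0 0;0 -0.37 0 0 0 0;0 -0.4 0 0 0 0'
python3 -m pendant '0 0 0 0 0 0;0 0 0 0 0 0;0 0 0 0 0 0;0 0 0 0 0 0;0 0 0 0 0 0'
python3 -m pendant '0 0 0 0 0 0;0 0 0 0 0 0;0 0 0 0 0 0;0 0 0 0 0 0;0 0 0 0 0 0' 0.18
python3 -m pendant '0 0 0 0 0 0;0 0 0 0 0 0;0 0 0 0 0 0;0 0 0 0 0 0;0 0 0 0 0 0' 0.3
python3 -m pendant '0 0 0 0 0 0;0 0 0 0 0 0;0 0 0 0 0 0;0 0 0 0 0 0;0 0 0 0 0 0' 0.4
python3 -c "
from h import *
p,d=snap('scene','s7');snap('side','d7')
b=cv2.resize(p[140:320,140:380],(720,540),interpolation=cv2.INTER_CUBIC);cv2.imwrite('pics/v6.png',b)"
```

```text
time: 13.35
ee_pos: [0.4508, -0.2662, 0.0069]
eef_rot: [0.075, 0.703, -0.076, 0.704]
ft_force: [0.8, 0.9, -0.5]
width: 0.0482
time: 13.85
ee_pos: [0.4515, -0.2642, 0.007]
eef_rot: [0.075, 0.703, -0.075, 0.704]
ft_force: [-0.0, 0.0, -1.6]
width: 0.0482
time: 14.35
ee_pos: [0.4512, -0.2647, 0.0069]
eef_rot: [0.075, 0.703, -0.075, 0.704]
ft_force: [1.5, -0.2, -0.3]
width: 0.0515
time: 14.85
ee_pos: [0.4513, -0.2647, 0.007]
eef_rot: [0.075, 0.703, -0.075, 0.704]
ft_force: [0.6, -0.2, -1.1]
width: 0.0566
time: 15.35
ee_pos: [0.4513, -0.2648, 0.007]
eef_rot: [0.075, 0.703, -0.075, 0.704]
ft_force: [0.8, 0.7, -2.6]
width: 0.0609
```

View pics/v6.png

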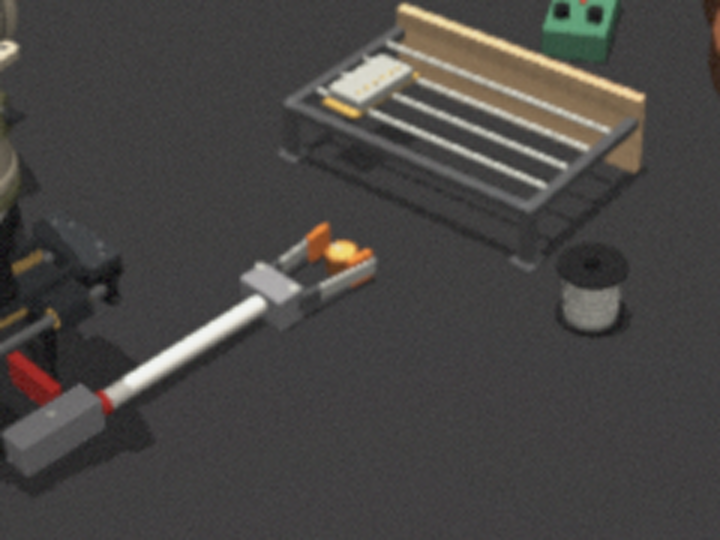

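The jaws are open and the knob stands upright between the pads at crop (342,252), well clear of the rack. I'll back the reacher off, release it and rise.

```bash
python3 -m pendant '0 -0.02 0 0 0 0;0 -0.05 0 0 0 0;0 -0.08 0 0 0 0;0 -0.11 0 0 0 0;0 -0.14 0 0 0 0;0 -0.16 0 0 0 0;0 -0.16 0 0 0 0;0 -0.16 0 0 0 0' 0.38 5
python3 -m pendant '0 0 0 0 0 0;0 0 0 0 0 0;0 0 0 0 0 0;0 0 0 0 0 0;0 0 0 0 0 0;0 0 0 0 0 0;0 0 0 0 0 0;0 0 0 0 0 0' 1
python3 -m pendant '-0.02 0 0 0 0 0;-0.06 0 0 0 0 0;-0.14 0 0 0 0 0;-0.26 0 0 0 0 0;-0.4 0 0 0 0 0;-0.55 0 0 0 0 0;-0.65 0 0 0 0 0;-0.65 0 0 0 0 0'
python3 -c "
from h import *
p,d=snap('scene','s8');p2,d=snap('side','d8');p3=load('d0')['p']
b=cv2.resize(p[140:340,120:380],(624,480),interpolation=cv2.INTER_CUBIC);cv2.imwrite('pics/v7.png',b)"
```

```text
time: 16.25
ee_pos: [0.4428, -0.3038, 0.007]
eef_rot: [0.075, 0.703, -0.075, 0.704]
ft_force: [-0.0, 0.7, -2.2]
width: 0.0608
time: 17.05
ee_pos: [0.4428, -0.3038, 0.007]
eef_rot: [0.075, 0.703, -0.075, 0.704]
ft_force: [-0.3, -0.3, -0.4]
width: 0.0867
time: 17.85
ee_pos: [0.4444, -0.3049, 0.1744]
eef_rot: [0.074, 0.7, -0.076, 0.706]
ft_force: [-0.8, -0.9, -0.4]
width: 0.0867
```

View pics/v7.png

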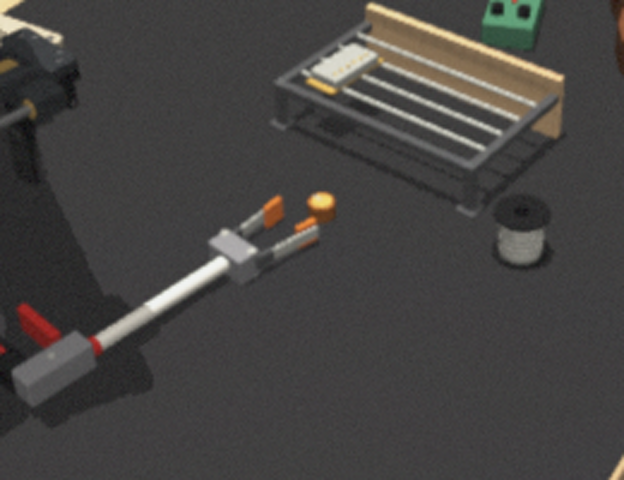

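The knob stands upright and alone at crop (321,207), ahead of the open jaws. The reacher lies flat and the bystanders look unmoved. I'll check the numbers and hand in.

```bash
python3 - <<'E'
from h import *
from bench import close_job
c=load('s8'); k=toz(c,120+321/2.4,140+207/2.4,.009); e=np.array([.122,.9925])
x=(k[:2]-[.5765,.1827])@e; print('knob',k,'rack x',x)
if x<-.14: print(close_job())
E
```

```text
knob [ 5.63493645e-01 -2.03621934e-04  9.00000000e-03] rack x -0.18311862008755886
the job is handed in; nothing more can be done
None
```

I drew the knob out from under the rack with the reacher, let it go on the open bench and handed the job in at about 18 s. No verdict was reported.

- **Grip:** I held the reacher with a light 4–5 N. The trigger at rest measured about 61 mm from grip back to blade front. I slid the open jaws under the rack around the knob and squeezed the trigger about 12 mm. From the spring figures I estimate that is about 1.7 N on each pad; the pad force itself was not measured.
- **Draw-out:** I pulled the knob out about 230 mm, opened the jaws in stages, backed the reacher off 40 mm, released it and raised the arm.
- **Last checks:** The final picture shows the knob upright, alone and clear of the jaws, with the reacher lying flat. The pedal, spool and pickup look unmoved, but I did not measure them. The knob is at about -0.18 m in the rack's frame (limit -0.125 m).
- **What disagreed:** During the squeeze the wrist force built up to about 4.4 N, as if the jaw tips or the knob were pressing on the back panel. Backing off about 2 mm cleared it. The scene and side cameras differed by about 5 mm, and the knob sat about 4 mm ahead of the pads' middle, inside the 14 mm tolerance.

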